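Set the rivet in the belt buckle at the mail-maker's stall

TASK

The brass belt buckle waiting under the rivet setter, the palm press with the round wooden cap, needs its rivet set. Press that cap straight down through the soft first stop, where the die only meets the rivet, on to the firm second stop as far as it goes, keep it there a moment, then let go so that the plunger springs all the way back up. Do not press the look-alike hole punch with the square cap.

Things in the scene. Friction and masses are not known exactly. Their poses are not given: they have to be found in the camera images.
- setter_top (a point): Middle of the top of the rivet setter's cap: a round, slightly domed wooden palm cap 52 mm across, 18 mm thick, its top 170 mm above the table when up. Moves with the cap; z up, x from the press's column out over its bed. Grey C-shaped press fixed to the table, base 130 x 80 mm, round head 44 mm wide with its top at 127 mm, a brass buckle on its bed. Stands left or right of the punch.
- setter_cap (a joint): The setter's soft first travel in m: the cap goes straight down towards the steel collar under it. 0 up, 0.010 at the first stop. Its spring takes 2 N to start and 5 N at the stop. Pressing anywhere on the cap will do. Both travels together lower the cap by 17 mm.
- setter_ram (a joint): The setter's stiff second travel in m: collar and cap go straight down into the head. 0 up, 0.007 at the second stop. It starts to move only at about 11 N, after the first stop, and reaches the second stop, which is solid, at 15 N. Both springs push the plunger back up when it is let go.
- punch_cap (a joint): Plunger of the hole punch, a bystander: the same grey press with its cap at nearly the same height, but the wooden cap is a flat square, 44 mm, and its bed is empty. Travel in m, 0 up, 0.017 down. Leave it up.
Not all that is in view belongs to the job. Leave any blue or orange look-alike of the part that bears setter_top alone.

How it is judged:
By the outcome, as a careful person would: the job done as asked, in the order asked, and still so for the second after the job is handed in, with the robot touching nothing.
It also fails if it takes over 32 s, if anything falls off the work surface, if the arm or the gripper's body presses on something with over 40 N, if the wrist force passes 120 N, or if a joint passes its speed limit or range.

ROBOT

A 7-joint arm with a two-finger parallel gripper is mounted at the origin on the work surface. World frame = base frame: x ahead of the robot, y to its left, z up, the work surface at z = 0. Lengths are in m, angles in rad, forces in N, time in s.
With the tool pointing down it reaches from about 0.375 to 0.925 m from the base axis. Payload 3.1 kg.
Tool frame: the origin (TCP) lies between the finger pads; the fingertips stand 19 mm ahead of it and the grasp point (between the pads) is the TCP; z points along the fingers, y is the line along which they close (so a half turn about z gives the same grasp; the last joint's range is limited). The gripper opens to 85 mm and grips with 20 to 120 N. Pads are 22 mm wide; open, the fingers measure 114 mm over their backs; the gripper's body (76 mm by 85 mm) begins 54 mm behind the grasp point. The pads swing forward as they close: fully open they stand 13 mm farther back than shut.
Start: joints at [-0.098, 0.383, 0.044, 1.598, -0.018, 1.161, -0.05], TCP at [0.65, 0, 0.25] pointing down, gripper open.
Joint ranges: [-2.61, 2.61], [-0.41, 2.15], [-1.48, 1.57], [0, 2.5], [-1.57, 4.71], [0.05, 1.97], [-2.85, 2.85]. Speed limits (rad/s): [2.79, 2.79, 3.14, 3.14, 3.14, 3.14, 3.14].

INTERFACE

Orientations are given as a unit quaternion [x, y, z, w].
In Python, from bench import move_ptp, movel, move_j, move_gripper, pause, inverse_kinematics, read_camera, camera_params, MotionError, sign_off, look_for, tip_of, read_time_s, read_qpos, read_joint_vel, read_effort, read_eef_pos, read_tcp_rot, read_ft_force, read_ft_torque, read_finger_gap, read_grasp_force gives the robot as it stands. Calls block until the motion is done:
- move_ptp(position, orientation): joint-space move of the TCP to a pose.
- movel(position, orientation=None, speed=0.15): straight line of the TCP; orientation=None keeps the orientation; speed is the mean speed in m/s.
- move_j(angles): joint-space move.
- move_gripper(opening, effort=None): finger opening in m; effort is the grip in N (None keeps the last); returns when the fingers have stopped.
- pause(seconds).
- inverse_kinematics(position, orientation): joint angles nearest the present ones, or None.
- read_camera(name): name is "scene" or "side" or "wrist"; returns the picture (480x640x3 uint8, red, green, blue); there is no depth.
- camera_params(name): a dict with "K" (3x3 intrinsics, pixels), "camera_from_world" (4x4, takes a point from world to camera coordinates). Camera axes: x right, y down, z forward; pixel columns grow to the right and rows downward; lengths in m; the calibration is good to about 2 mm. A picture is of the moment at which its call begins: read the wrist's pose just before it. camera_params takes no time and is no camera call; for the wrist camera it gives the pose at the moment of the call.
A pose or a line that the arm cannot do raises MotionError and nothing moves.
- sign_off(): hands the job in; it is judged then, once.
Trained networks look in the newest picture that a camera, given by its name, has taken for a name from the list of things; names that differ only in an ending like _2 or _b are one class to them, and where a whole thing is asked for, a point or a joint stands for the part that bears it (a point fixed in the world has none). Each returns a list of dicts, best first, with "confidence" (0 to 1); they miss things now and then, are a little off and sometimes report something else, mostly with a low value. They report only what shows in the picture. A call takes as long as a camera call. They do not tell look-alikes from the thing itself.
- look_for(camera, name): "at" ([column, row] in pixels, amid what is visible of it).
- tip_of(camera, name): "at" ([column, row] in pixels: a listed point, or the origin of a listed thing).
Readings, each from a call of its own:
- read_time_s(): time.
- read_qpos(): joint angles.
- read_joint_vel(): joint speeds.
- read_effort(): joint torques, N m.
- read_eef_pos(): TCP position.
- read_tcp_rot(): TCP orientation.
- read_ft_force(): force on the tool from outside, world axes, zero at the start.
- read_ft_torque(): the same for the moment, N m.
- read_finger_gap(): finger opening in m.
- read_grasp_force(): force on a finger pad.
Only numpy, scipy, OpenCV 4.12 (cv2) and the standard library are available. Lean on these libraries where they do the work, as an engineer would, in place of code of your own. Each camera call takes 0.05 s, during which the arm holds its last target. There are 200 camera calls.

## Working session

There is one attempt and no reset: what is moved stays moved. The work goes in short steps, each a Python script; the robot and the scene stay as the last script left them, time stands still between calls to the robot, and variables do not carry over. Pictures are saved under pics/ and viewed, at most 10 in all, crops included, and the job is handed in when it is done.

```bash
mkdir -p pics && python3 - <<'E'
from bench import *
import cv2,numpy as np
for c in("scene","side"):
    im=read_camera(c); cv2.imwrite(f"pics/{c}0.png",im[:,:,::-1])
    for n in("setter_top","punch_cap"):
        print(c,n,[(np.round(d["at"],1).tolist(),round(d["confidence"],2)) for d in tip_of(c,n)] if n=="setter_top" else [(np.round(d["at"],1).tolist(),round(d["confidence"],2)) for d in look_for(c,n)])
print(read_time_s())
E
```

```text
scene setter_top [([311.0, 277.5], 0.82), ([395.1, 225.4], 0.62)]
scene punch_cap [([244.2, 151.2], 0.62)]
side setter_top [([340.7, 202.5], 0.67), ([227.2, 158.4], 0.66), ([263.1, 221.4], 0.48)]
side punch_cap [([359.1, 327.4], 0.65)]
0.3
```

View pics/scene0.png

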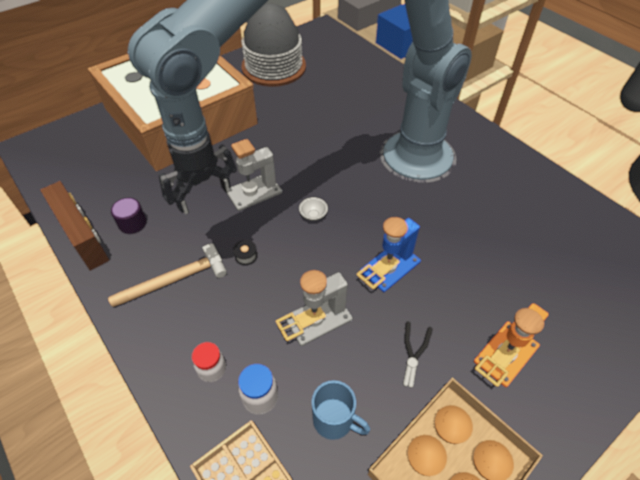

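View pics/side0.png

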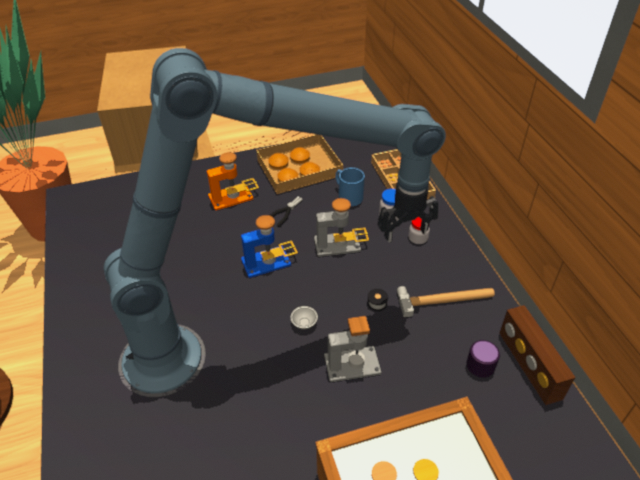

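The scene view shows the grey setter with its round cap at (313,277), and the square-capped punch at (244,150). In the side view the setter cap is at (341,203) and the punch at (359,326). The blue and orange units are decoys. Next I triangulate the cap and move above it with the gripper shut.

```bash
cat > h.py <<'E'
from bench import *
import cv2,numpy as np
def P(c):
    p=camera_params(c); return np.array(p["K"])@np.array(p["camera_from_world"])[:3]
def tri(obs):
    A=[]
    for M,(u,v) in obs: A+=[u*M[2]-M[0],v*M[2]-M[1]]
    A=np.array(A); return np.linalg.lstsq(A[:,:3],-A[:,3],rcond=None)[0]
E
python3 - <<'E'
from h import *
a=tri([(P("scene"),(311,277.5)),(P("side"),(340.7,202.5))]); print(a, read_tcp_rot(), read_eef_pos())
if abs(a[2]-.17)<.015:
    move_gripper(0.0)
    move_ptp([a[0],a[1],.27],read_tcp_rot())
    M=P("wrist"); im=read_camera("wrist"); cv2.imwrite("pics/wrist0.png",im[:,:,::-1])
    for d in tip_of("wrist","setter_top"):
        uv=d["at"]; p=np.linalg.solve(np.array([uv[0]*M[2,:3]-M[0,:3],uv[1]*M[2,:3]-M[1,:3],[0,0,1]]),[M[0,3]-uv[0]*M[2,3],M[1,3]-uv[1]*M[2,3],.17])
        print(uv,d["confidence"],p)
    print(read_time_s(),read_eef_pos(),read_ft_force())
    s=read_camera("side"); cv2.imwrite("pics/side1.png",cv2.resize(s[100:300,230:480],None,fx=3,fy=3)[:,:,::-1])
E
```

```text
[0.56541374 0.23999062 0.17282611] [ 7.07076933e-01  7.07136482e-01 -3.25640922e-04 -3.17917441e-04] [6.49706893e-01 2.92413111e-05 2.49779020e-01]
2.1667 [0.56696028 0.23651958 0.26974339] [ 0.58702955 -0.02514978 -0.09612332]
```

View pics/wrist0.png

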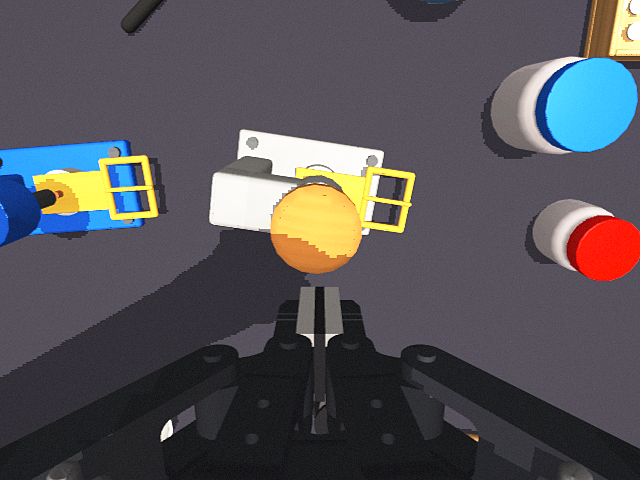

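View pics/side1.png

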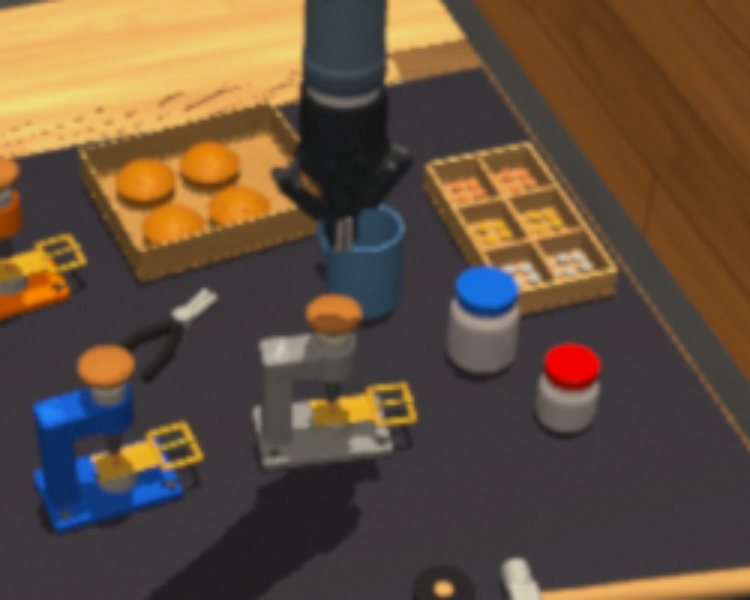

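The wrist view shows the round cap centred at (316,228), next to the shut fingertips, with the buckle in the bed. I'll cross-check its position, then press under force watch.

```bash
python3 - <<'E'
from h import *
M=P("wrist"); u,v=316,228; z=.163
p=np.linalg.solve(np.array([u*M[2,:3]-M[0,:3],v*M[2,:3]-M[1,:3],[0,0,1]]),[u*-M[2,3]*-1*-1*-1*-1+M[0,3]*-1 if 0 else M[0,3]-u*M[2,3],M[1,3]-v*M[2,3],z])
# A p = -b  with b = u*M23-M03
a=tri([(P("scene"),(311,277.5)),(P("side"),(340.7,202.5))])
print("wrist",p,"tri",a)
if np.hypot(*(p-a)[:2])>.012: raise SystemExit("disagree")
x,y=(p[:2]+a[:2])/2
movel([x,y,.20],speed=.12); pause(.2)
print(read_eef_pos(),read_ft_force(),read_time_s())
s=0.195; log=[]
while s>.150:
    movel([x,y,s],speed=.03)
    f=read_ft_force()[2]; log.append((round(s,4),round(read_eef_pos()[2],4),round(f,1)))
    if f>24: break
    s-=.0015
print(*log,sep="\n"); print(read_time_s(),read_eef_pos())
E
```

```text
wrist [0.56523909 0.24309758 0.163     ] tri [0.56541374 0.23999062 0.17282611]
[0.56612858 0.24190259 0.20131548] [ 0.56251714 -0.48846126  0.49290799] 3.15
(0.195, np.float64(0.1947), np.float64(-0.2))
(0.1935, np.float64(0.1933), np.float64(0.1))
(0.192, np.float64(0.1918), np.float64(0.1))
(0.1905, np.float64(0.1903), np.float64(0.2))
(0.189, np.float64(0.1891), np.float64(0.7))
(0.1875, np.float64(0.1879), np.float64(1.9))
(0.186, np.float64(0.1862), np.float64(2.3))
(0.1845, np.float64(0.1846), np.float64(3.5))
(0.183, np.float64(0.1831), np.float64(4.0))
(0.1815, np.float64(0.1816), np.float64(4.0))
(0.18, np.float64(0.1802), np.float64(5.3))
(0.1785, np.float64(0.1789), np.float64(5.7))
(0.177, np.float64(0.1787), np.float64(11.2))
(0.1755, np.float64(0.1775), np.float64(11.7))
(0.174, np.float64(0.1762), np.float64(13.1))
(0.1725, np.float64(0.1749), np.float64(13.0))
(0.171, np.float64(0.1736), np.float64(14.0))
(0.1695, np.float64(0.1723), np.float64(14.4))
(0.168, np.float64(0.1717), np.float64(17.3))
(0.1665, np.float64(0.1715), np.float64(23.0))
(0.165, np.float64(0.1714), np.float64(28.2))
8.4667 [0.56588602 0.24177451 0.17140964]
```

The force trace is clear: contact at 0.1885, first stop at 0.1787, and the solid second stop at 0.1715, for 17 mm in total. I'll hold there, then release straight up and verify.

```bash
python3 - <<'E'
from h import *
pause(.8); print(read_ft_force(),read_eef_pos())
x,y=read_eef_pos()[:2]
movel([x,y,.195],speed=.03); movel([x,y,.27],speed=.12); pause(.3)
print(read_ft_force(),read_time_s())
for c in("scene","side"):
    im=read_camera(c)
    print(c,[(np.round(d["at"],1).tolist(),round(d["confidence"],2)) for d in tip_of(c,"setter_top")])
cv2.imwrite("pics/side2.png",cv2.resize(im[100:300,230:480],None,fx=3,fy=3)[:,:,::-1])
E
```

```text
[-8.80739931 -4.41129168 29.32353989] [0.56591317 0.24177695 0.17144188]
[ 0.31149831  0.94575865 -0.10158007] 11.4917
scene [([314.9, 280.5], 0.75), ([528.6, 318.2], 0.73), ([395.4, 224.4], 0.59)]
side [([265.3, 220.7], 0.77), ([227.6, 157.9], 0.74), ([340.7, 205.7], 0.54)]
```

View pics/side2.png

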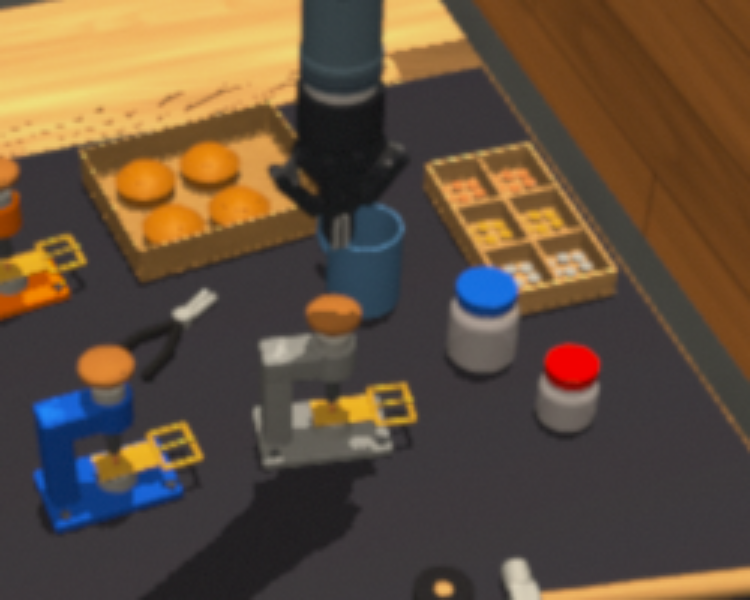

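The cap is back up at crop position (333,313), the same place as before the press. The gripper is clear of it and nothing else has moved.

```bash
python3 -c "from bench import *; print(sign_off())"
```

```text
the job is handed in; nothing more can be done
None
```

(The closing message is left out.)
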